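# Locate a drawer front on the fitting jig

### The arm

A 6-joint arm with a two-finger parallel gripper is mounted at the origin on the work surface. World frame = base frame: x ahead of the robot, y to its left, z up, the work surface at z = 0. Lengths are in m, angles in rad, forces in N, time in s.
With the tool pointing down it reaches from about 0.35 to 0.95 m from the base axis. Payload 17.4 kg.
Tool frame: the origin (TCP) lies midway between the tips of the shut fingers; the grasp point (between the pads) lies 19 mm behind it; z points along the fingers, y is the line along which they close (so a half turn about z gives the same grasp; the last joint's range is limited). The gripper opens to 93 mm and grips with 3 to 60 N. Pads are 15 mm wide; open, the fingers measure 128 mm over their backs; the gripper's body (75 mm by 188 mm) begins 65 mm behind the grasp point.
Start: joints at [1.169, 0.116, 1.442, -0, 1.584, -0.038], TCP at [0.24, 0.631, 0.219] pointing down, gripper open.
Joint ranges: [-2.83, 2.83], [-0.83, 2.19], [0.07, 2.5], [-1.14, 4.28], [0.01, 3], [-2.97, 2.97]. Speed limits (rad/s): [1.89, 1.89, 2.22, 3.14, 3.14, 3.14].

### API

Orientations are given as [roll, pitch, yaw] about the fixed x, y, z axes, in that order (R = Rz(yaw) Ry(pitch) Rx(roll)).
In Python, from rig import robot gives the robot as it stands.
- The arm moves only by the shell command python3 -m creep 'ROWS'. ROWS is text: rows parted by semicolons, each of 7 numbers parted by spaces: the opening, from 0 (shut) to 1 (fully open), then the shift along the tool's x, y, z in m, then the turn, a rotation vector about the tool's x, y, z in degrees. A call has 1 to 20 rows; each row shifts and turns the commanded pose from where the row before left it, along the tool's axes as they then stand; what a row does not reach is not made up. A row lasts 1/12 s, in which the tool goes at most 41.7 mm and 7.16 degrees, less where a joint would pass 70% of its speed; a pose out of reach is approached as far as the arm can. A call is refused whole if a number of a shift passes 0.0417 or a number of a turn 7.16, either way. A call with a gripper value outside its range is refused whole. The fingers move at their own pace and stop on an object; the grip force is fixed at half the most. Time passes only in rows, so rows that do not move let the fingers close. It gives the time, the measured TCP pose, the force, the opening and the grip force at its end, in the units of the state.
- robot.observe(): the state, without advancing time (a new reading comes with each control period).
- robot.camera(name): name is "side" or "top" or "wrist"; returns (picture, depth): 480x640x3 uint8, red, green, blue; 480x640 float32, m along the optical axis (not along the pixel's ray), 0 where there is no reading.
- robot.calibration(name): a dict with "K" (3x3 intrinsics, pixels), "extrinsics" (4x4, takes a point from camera to world coordinates). Camera axes: x right, y up, looking along -z (the intrinsics and any distortion apply to the point x, -y, -z); pixel columns grow to the right and rows downward; lengths in m; the calibration is good to about 2 mm. A picture is of the moment at which its call begins: read the wrist's pose just before it. calibration takes no time and is no camera call; for the wrist camera it gives the pose at the moment of the call.
- robot.job_done(): hands the job in; it is judged then, once.
The state is a dict: "t": time; "joint_positions": joint angles; "joint_velocities": joint speeds; "effort": joint torques, N m; "tool_pos": TCP position; "tool_rot": TCP orientation; "contact_force": force on the tool from outside, world axes, zero at the start; "moment": the same for the moment, N m; "finger_gap": finger opening in m; "grip_force": force on a finger pad.
Only numpy, scipy, OpenCV 4.12 (cv2) and the standard library are available. Lean on these libraries where they do the work, as an engineer would, in place of code of your own. Each camera call takes 0.05 s, during which the arm holds its last target. There are 200 camera calls.

### The job

Pick up the white drawer front by its handle and lay it flat on the plywood fitting jig, clear of the two steel dowels and the end stop with its screw nose. Then slide it on the board: first bring its long edge to bear on both dowels, then run it along the dowels up to the end stop, and press it lightly (about 5 to 8 N each way, never hard, 20 N is too much) against both dowels and the stop together for a second, without bearing down hard on the board. Let go with it still touching all three, and leave the mug, the jar and the screwdriver where they are.

Things in the scene. Friction and masses are not known exactly. Their poses are not given: they have to be found in the camera images.
- jig: Plywood fitting board, 220 (x) x 360 (y) x 15 mm thick, fixed to the steel counter. Origin: centre of its underside, on the counter. Its waxed top is at z = 15 mm (friction about 0.3 under the drawer front). In its frame the dowels stand near its +x edge and the end stop near its +y edge; sliding goes first to its +x, then to its +y. The home place of the drawer front has the same yaw as the jig.
- dowel_left: Polished steel dowel (friction about 0.2), 12 mm diameter, standing 13 mm above the board, rigidly fixed in it at x = 85, y = +90 mm of the jig's frame. Origin: on its axis at the board's top. The dowels' faces that the drawer front must meet lie on the line x = 79 mm of the jig's frame.
- dowel_right: The same kind of dowel at x = 85, y = -40 mm of the jig's frame; origin on its axis at the board's top.
- stop: End stop: brass block 30 (x) x 24 (y) x 14 mm fixed to the board at x = -16 mm of the jig's frame, its y 135 to 155 mm. Origin: middle of its -y face, at the board's top; axes as the jig's. A polished, round-ended, rigid steel nose (10 mm diameter, axis 7 mm up) sticks out to -y by 3 to 10 mm, unmeasured, new each time: feel for its tip.
- front: White painted drawer front, 120 (x) x 220 (y) x 16 mm thick, about 0.3 to 0.5 kg, loose, lying handle up on the counter. Origin: centre of its underside. Its +x long edge goes to the dowels, its +y end to the stop; its axes are parallel to the jig's when home (never turned end for end: at the start its yaw is within 45 degrees of the jig's).
- handle (a point): Middle of the dark steel bar handle on the drawer front: a square bar 10 x 10 mm, 128 mm long along the front's y, its centre 44 mm above the front's underside (28 mm above its face, 23 mm free below the bar). Posts at y = +52 and -52 mm. Grip it from above with the fingers closing along the front's x; a hard push tips the front in the fingers.
- edge_left (a point): Point on the drawer front's +x long edge, 65 mm to +y of its middle, at half thickness, near where it meets dowel_left.
- edge_right (a point): Point on the drawer front's +x long edge, 65 mm to -y of its middle, at half thickness, near where it meets dowel_right.
- edge_end (a point): Point on the drawer front's +y end, at the front's x = -35 mm, at half thickness: it meets the stop's nose.
- mug: Blue mug, 80 mm across, 85 mm high, bystander beyond the work. Origin: centre of its underside.
- jar: Amber jar with red lid, 64 mm across, 70 mm high, bystander. Origin: centre of its underside.
- screwdriver: Screwdriver lying on the counter, bystander. Origin: on its underside.

How it is judged:
By the outcome, as a careful person would: the job done as asked, in the order asked, and still so for the second after the job is handed in, with the robot touching nothing.
It also fails if it takes over 64 s, if anything falls off the work surface, if the arm or the gripper's body presses on something with over 40 N, if the wrist force passes 120 N, or if a joint passes its speed limit or range.

## Working session

There is one attempt and no reset: what is moved stays moved. The work goes in short steps, Python scripts to look and compute and a shell command to move; the robot and the scene stay as the last step left them, time stands still between calls to the robot, and variables do not carry over. Pictures are saved under pics/ and viewed, at most 10 in all, crops included, and the job is handed in when it is done.

```bash
mkdir -p pics; ls; python3 - <<'E'
from rig import robot
import numpy as np,cv2
s=robot.observe();print({k:np.round(v,3) for k,v in s.items()})
for n in("top","side"):
    p,d=robot.camera(n);c=robot.calibration(n)
    cv2.imwrite(f"pics/{n}0.png",p[:,:,::-1]);np.savez(f"{n}0.npz",p=p,d=d,K=c["K"],E=c["extrinsics"])
    print(n,{k:(np.round(v,3).tolist() if not isinstance(v,str) else v) for k,v in c.items()})
E
```

```text
pics
{'t': np.float64(0.0), 'joint_positions': array([ 1.169,  0.116,  1.442, -0.   ,  1.584, -0.038]), 'joint_velocities': array([-0.   , -0.   , -0.001,  0.   ,  0.002,  0.001]), 'effort': array([-0.0000e+00, -7.2127e+01, -6.2260e+01,  7.8000e-02,  2.4000e-02,
       -0.0000e+00]), 'tool_pos': array([0.24 , 0.631, 0.218]), 'tool_rot': array([-3.14 , -0.   ,  2.778]), 'contact_force': array([-0.286, -0.255,  0.077]), 'moment': array([-0.018,  0.03 , -0.018]), 'grip_force': np.float64(0.0), 'finger_gap': np.float64(0.093)}
top {'K': [[589.917, 0.0, 322.124], [0.0, 589.917, 226.012], [0.0, 0.0, 1.0]], 'extrinsics': [[0.028, 0.991, -0.128, 0.454], [-1.0, 0.028, -0.004, 0.049], [-0.0, 0.128, 0.992, 1.172], [0.0, 0.0, 0.0, 1.0]]}
side {'K': [[547.264, 0.0, 333.647], [0.0, 547.264, 246.652], [0.0, 0.0, 1.0]], 'extrinsics': [[0.918, 0.218, -0.332, 0.24], [-0.397, 0.522, -0.755, -0.769], [0.008, 0.825, 0.566, 0.659], [0.0, 0.0, 0.0, 1.0]]}
```

View pics/top0.png

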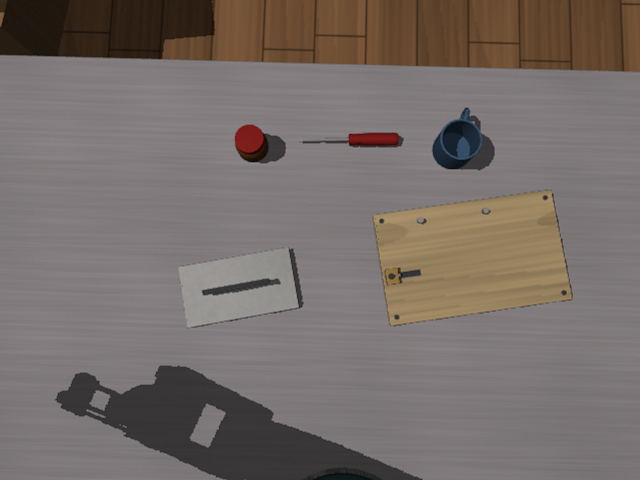

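View pics/side0.png

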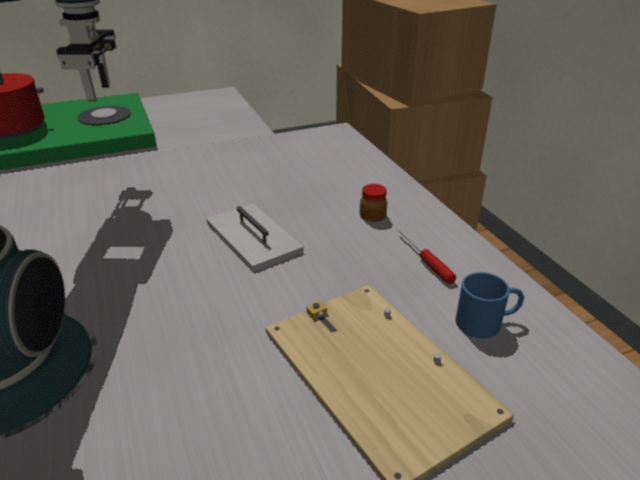

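The top view shows the front with its handle at (241,287), the jig centred at about (473,258), the dowels at (421,220) and (486,211), and the stop at (393,276). The side view agrees, with the bystanders beyond the work on the +x side.

```bash
cat > h.py <<'E'
import numpy as np,cv2
def world(d,K,E):
    v,u=np.mgrid[:d.shape[0],:d.shape[1]]
    P=np.stack([(u-K[0,2])/K[0,0]*d,-(v-K[1,2])/K[1,1]*d,-d],-1)
    return P@E[:3,:3].T+E[:3,3]
def ray(u,v,z,K,E):
    r=E[:3,:3]@np.array([(u-K[0,2])/K[0,0],-(v-K[1,2])/K[1,1],-1]);return E[:3,3]+r*(z-E[2,3])/r[2]
def rect(pts): # xy points -> centre, sizes, yaw of long side
    (c,s,a)=cv2.minAreaRect((pts*1000).astype(np.float32));return np.round(c,1),np.round(s,1),round(a,2)
E
python3 - <<'E'
from h import *
z=np.load("top0.npz");p,d,K,E=z["p"],z["d"],z["K"],z["E"]
W=world(d,K,E)
print("counter z",np.median(W[330:400,300:370,2]))
m0=((W[...,2]>0.007)&(W[...,2]<0.1)&(d>0)).astype(np.uint8)
for nm,(r0,r1,c0,c1),zt in(("front",(235,340,165,315),.016),("jig",(180,335,360,585),.015)):
    m=np.zeros_like(m0);m[r0:r1,c0:c1]=m0[r0:r1,c0:c1]
    sub=m.astype(bool)
    zz=W[...,2];print(nm,sub.sum(),"z med",np.median(zz[sub]))
    face=sub&(abs(zz-zt)<.007) 
    cn=max(cv2.findContours(face.astype(np.uint8),0,1)[0],key=cv2.contourArea)
    pts=np.array([ray(u,v,zt,K,E)[:2] for u,v in cn[:,0]])
    print(rect(pts))
    hi=sub&(zz>zt+.006)
    n,l,st,ce=cv2.connectedComponentsWithStats(hi.astype(np.uint8))
    for i in range(1,n): 
        if st[i,4]>3: print(" hi",st[i],np.round(ce[i],1),np.round(np.median(W[l==i],0),4),rect(W[l==i][:,:2]))
for nm,u,v in(("dl",421,220),("dr",486,211)):print(nm,ray(u,v,.028,K,E))
print("stop",ray(392,276,.029,K,E))
cr=cv2.resize(p[185:330,365:580,::-1],None,fx=3.5,fy=3.5,interpolation=cv2.INTER_CUBIC);cv2.imwrite("pics/jig.png",cr)
E
```

```text
counter z 0.00028792118678733214
front 6959 z med 0.016384322388625305
(array([478.3, 214. ]), array([119.8, 220. ]), 11.83)
 hi [203 279  67  17 370] [235.8 286.8] [0.478  0.2139 0.0489] (array([478.3, 214. ]), array([ 10.2, 127.5]), 11.86)
jig 20413 z med 0.015045713836808527
(array([ 550.2, -241. ]), array([220.3, 360.3]), 9.81)
 hi [482 208   7   6  31] [485.5 210.7] [ 0.6405 -0.2657  0.027 ] (array([ 641. , -266.4]), array([ 9.6, 11.6]), 41.07)
 hi [417 217   7   7  33] [420.4 220. ] [ 0.6189 -0.1382  0.0275] (array([ 619. , -138.5]), array([ 9.7, 12. ]), 46.85)
 hi [385 268  16  17 207] [392.4 276.3] [ 0.5076 -0.0839  0.0292] (array([507.7, -86.4]), array([29.7, 28.2]), 10.41)
dl [ 0.61885184 -0.13932105  0.028     ]
dr [ 0.64024942 -0.26664527  0.028     ]
stop [ 0.50786025 -0.08386989  0.029     ]
```

View pics/jig.png

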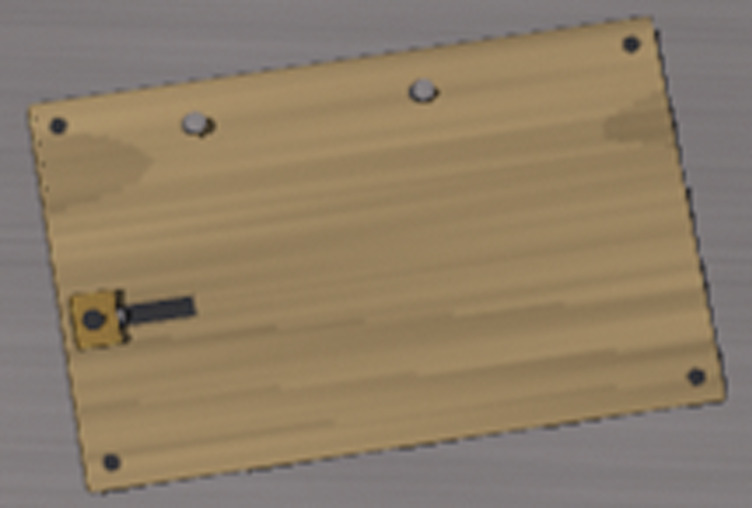

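The jig's yaw is about 9.8°, and its centre is at (0.550, -0.241). The front's yaw is about 11.85°, and its handle is at (0.4783, 0.214). I'll turn the tool first, then travel above the handle.

```bash
python3 -m creep '1 0 0 0 0 0 7.16;1 0 0 0 0 0 7.16;1 0 0 0 0 0 7.16;1 0 0 0 0 0 7.16;1 0 0 0 0 0 7.16;1 0 0 0 0 0 7.16;1 0 0 0 0 0 7.16;1 0 0 0 0 0 7.16;1 0 0 0 0 0 0;1 0 0 0 0 0 0'
python3 -m creep '1 -0.032 0.0105 0 0 0 0;1 -0.032 0.0105 0 0 0 0;1 -0.032 0.0105 0 0 0 0;1 -0.032 0.0105 0 0 0 0;1 -0.032 0.0105 0 0 0 0;1 -0.032 0.0105 0 0 0 0;1 -0.032 0.0105 0 0 0 0;1 -0.032 0.0105 0 0 0 0;1 -0.032 0.0105 0 0 0 0;1 -0.032 0.0105 0 0 0 0;1 -0.032 0.0105 0 0 0 0;1 -0.032 0.0105 0 0 0 0;1 -0.032 0.0105 0 0 0 0;1 -0.032 0.0105 0 0 0 0;1 0 0 0 0 0 0;1 0 0 0 0 0 0'
cat >> h.py <<'E'
JC=np.array([.5502,-.2410]);JY=np.radians(9.75)
def Rz(a):return np.array([[np.cos(a),-np.sin(a)],[np.sin(a),np.cos(a)]])
def toolmove(s,xy,z,yaw):
    "shift in tool axes after turning to yaw (deg)"
    y=np.radians(yaw);d=np.array(xy)-s["tool_pos"][:2]
    print("tcp",np.round(s["tool_pos"],4),"rot",np.round(np.degrees(s["tool_rot"]),2),"t",round(s["t"],2))
    print("turn toolz deg",round(np.degrees(s["tool_rot"][2])-yaw,2)," shift mm",np.round(1000*np.array([d@[np.cos(y),np.sin(y)],d@[np.sin(y),-np.cos(y)],s["tool_pos"][2]-z]),1))
E
python3 - <<'E'
from rig import robot
from h import *
s=robot.observe();toolmove(s,(.4783,.214),.025,101.85)
p,d=robot.camera("wrist");c=robot.calibration("wrist");np.savez("w1.npz",p=p,d=d,K=c["K"],E=c["extrinsics"]);cv2.imwrite("pics/w1.png",p[:,:,::-1])
E=c["extrinsics"];W=world(d,c["K"],E);z=W[...,2]
h=(z>.04)&(z<.06)&(d>0)
n,l,st,ce=cv2.connectedComponentsWithStats(h.astype(np.uint8))
for i in range(1,n):
    if st[i,4]>300: print(st[i],np.round(np.median(W[l==i],0),4),rect(W[l==i][:,:2]))
E
```

```text
t: 0.93
tool_pos: [0.2401, 0.6307, 0.2183]
tool_rot: [-3.141, 0.0, 1.782]
contact_force: [-0.3, -0.1, -0.3]
finger_gap: 0.0931
grip_force: 0.0
t: 2.27
tool_pos: [0.4768, 0.2215, 0.2185]
tool_rot: [-3.141, -0.0, 1.779]
contact_force: [0.7, -0.6, 0.7]
finger_gap: 0.0929
grip_force: 0.0
tcp [0.4768 0.2215 0.2185] rot [-179.99   -0.    101.95] t 2.27
turn toolz deg 0.1  shift mm [ -7.6  -0.  193.5]
[ 311  165   10  124 1187] [0.4811 0.2202 0.049 ] (array([482.3, 214.8]), array([  9.3, 128. ]), 11.91)
[543 267  49  17 482] [0.7485 0.2218 0.0457] (array([754.6, 222. ]), array([47.8, 13.5]), 24.69)
```

View pics/w1.png

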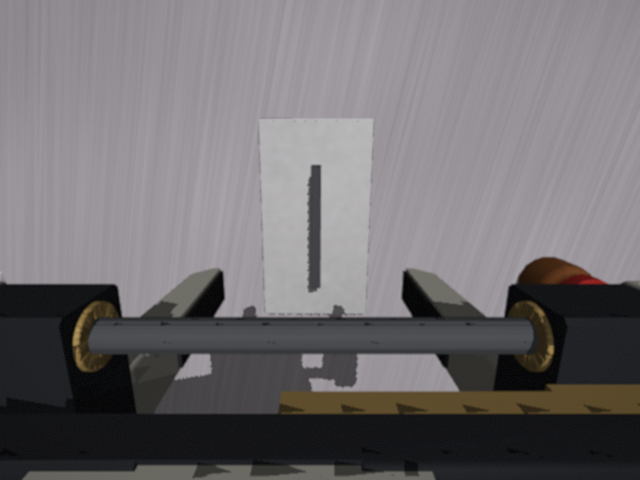

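The wrist view shows the bar at (316,228), between the open fingers and running along the approach direction. I'll descend and grip it.

```bash
python3 -m creep '1 -0.0035 0.0005 0 0 0 0;1 -0.0035 0.0005 0.015 0 0 0.1;1 0 0 0.028 0 0 0;1 0 0 0.028 0 0 0;1 0 0 0.028 0 0 0;1 0 0 0.028 0 0 0;1 0 0 0.028 0 0 0;1 0 0 0.015 0 0 0;1 0 0 0.010 0 0 0;1 0 0 0.008 0 0 0;1 0 0 0.004 0 0 0;1 0 0 0 0 0 0'
python3 -m creep '0 0 0 0 0 0 0;0 0 0 0 0 0 0;0 0 0 0 0 0 0;0 0 0 0 0 0 0;0 0 0 0 0 0 0;0 0 0 0 0 0 0;0 0 0 0 0 0 0;0 0 0 0 0 0 0;0 0 0 0 0 0 0;0 0 0 0 0 0 0'
```

```text
t: 3.32
tool_pos: [0.4785, 0.2162, 0.0263]
tool_rot: [-3.141, 0.0, 1.777]
contact_force: [0.2, 0.9, -0.6]
finger_gap: 0.0929
grip_force: 0.0
t: 4.15
tool_pos: [0.4787, 0.216, 0.0266]
tool_rot: [-3.142, 0.0, 1.776]
contact_force: [0.9, 0.0, -0.3]
finger_gap: 0.0311
grip_force: 0.0
```

```bash
python3 -m creep '0 0 0 0 0 0 0;0 0 0 0 0 0 0;0 0 0 0 0 0 0;0 0 0 0 0 0 0;0 0 0 0 0 0 0;0 0 0 0 0 0 0;0 0 0 0 0 0 0'
python3 -m creep '0 0 0 -0.005 0 0 0;0 0 0 -0.01 0 0 0;0 0 0 -0.02 0 0 0;0 0 0 -0.02 0 0 0;0 0 0 -0.02 0 0 0;0 0 0 -0.01 0 0 0;0 0 0 0 0 0 0;0 0 0 0 0 0 0;0 0 0 0 0 0 0'
python3 - <<'E'
from rig import robot
from h import *
s=robot.observe();print(s["contact_force"],s["moment"])
t=JC+Rz(JY)@np.array([-.003,.005]);print(t);toolmove(s,t,.025+.015,90+9.75)
p,d=robot.camera("top");c=robot.calibration("top");cv2.imwrite("pics/t1.png",p[:,:,::-1]);W=world(d,c["K"],c["extrinsics"])
p,d=robot.camera("side");cv2.imwrite("pics/s1.png",p[80:330,150:400,::-1])
E
```

```text
t: 4.73
tool_pos: [0.4788, 0.216, 0.0267]
tool_rot: [3.141, 0.0, 1.776]
contact_force: [2.5, 0.3, -0.9]
finger_gap: 0.01
grip_force: 30.0
t: 5.48
tool_pos: [0.4782, 0.2158, 0.1104]
tool_rot: [-3.14, 0.0, 1.776]
contact_force: [-0.0, 0.5, -5.1]
finger_gap: 0.0095
grip_force: 30.0
[-0.02801572  0.48118557 -5.09014427] [-0.08126378  0.1158596  -0.03228519]
[ 0.54639658 -0.23658027]
tcp [0.4782 0.2158 0.1104] rot [-1.7991e+02  1.0000e-02  1.0178e+02] t 5.48
turn toolz deg 2.03  shift mm [-457.4   -9.4   70.4]
```

View pics/s1.png

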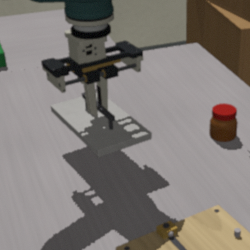

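The front is held level, with about 5 N of weight on the wrist. I'll carry it over the jig.

```bash
python3 -m creep '0 0 0 0 0 0 1;0 0 0 0 0 0 1;0 -0.01 0 0 0 0 0;0 -0.02 0 0 0 0 0;0 -0.031 -0.0007 0 0 0 0;0 -0.031 -0.0007 0 0 0 0;0 -0.031 -0.0007 0 0 0 0;0 -0.031 -0.0007 0 0 0 0;0 -0.031 -0.0007 0 0 0 0;0 -0.031 -0.0007 0 0 0 0;0 -0.031 -0.0007 0 0 0 0;0 -0.031 -0.0007 0 0 0 0;0 -0.031 -0.0007 0 0 0 0;0 -0.031 -0.0007 0 0 0 0;0 -0.031 -0.0007 0 0 0 0;0 -0.031 -0.0007 0 0 0 0;0 -0.031 -0.0007 0 0 0 0;0 -0.016 0 0 0 0 0;0 -0.008 0 0 0 0 0;0 0 0 0 0 0 0'
python3 -m creep '0 0 0 0 0 0 0;0 0 0 0 0 0 0;0 0 0 0 0 0 0'
python3 - <<'E'
from rig import robot
from h import *
s=robot.observe();print(s["contact_force"],s["moment"],s["finger_gap"])
t=JC+Rz(JY)@np.array([-.003,.005]);toolmove(s,t,.0267+.015,90+9.75)
p,d=robot.camera("wrist");c=robot.calibration("wrist");np.savez("w2.npz",p=p,d=d,K=c["K"],E=c["extrinsics"]);cv2.imwrite("pics/w2.png",p[:,:,::-1])
E
```

```text
t: 7.25
tool_pos: [0.547, -0.2372, 0.1112]
tool_rot: [-3.141, -0.0, 1.74]
contact_force: [0.1, 0.5, -3.9]
finger_gap: 0.0095
grip_force: 30.0
t: 7.5
tool_pos: [0.5473, -0.2348, 0.1118]
tool_rot: [3.141, -0.0, 1.743]
contact_force: [-0.6, -0.1, -3.0]
finger_gap: 0.0097
grip_force: 30.0
[-0.6242508  -0.0609278  -2.98606296] [-0.0431983   0.05844123  0.02093606] 0.009698826191836308
tcp [ 0.5473 -0.2348  0.1118] rot [ 1.7999e+02 -1.0000e-02  9.9840e+01] t 7.5
turn toolz deg 0.09  shift mm [-1.6 -1.2 70.1]
```

View pics/w2.png

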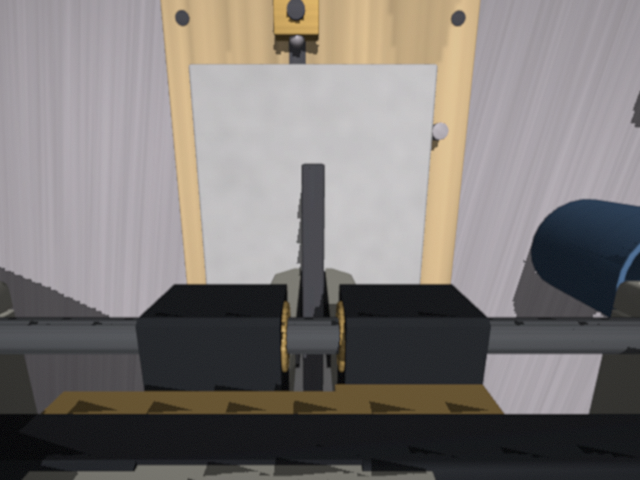

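The front hangs level over the jig. The dowel is at (440,131) to its right and the stop's nose at (297,45) beyond its end, and both are clear. I'll lower it until it touches.

```bash
python3 -m creep '0 -0.001 -0.001 0.01 0 0 0;0 0 0 0.02 0 0 0;0 0 0 0.02 0 0 0;0 0 0 0.01 0 0 0;0 0 0 0.004 0 0 0;0 0 0 0.002 0 0 0;0 0 0 0 0 0 0;0 0 0 0 0 0 0;0 0 0 0 0 0 0'
python3 -m creep '0 0 0 0.001 0 0 0;0 0 0 0.001 0 0 0;0 0 0 0 0 0 0;0 0 0 0 0 0 0'
```

```text
t: 8.3
tool_pos: [0.5469, -0.2372, 0.0467]
tool_rot: [3.141, 0.001, 1.741]
contact_force: [0.4, -0.4, -3.8]
finger_gap: 0.0098
grip_force: 30.0
t: 8.63
tool_pos: [0.5465, -0.2371, 0.0437]
tool_rot: [-3.142, 0.0, 1.741]
contact_force: [0.0, 0.0, -3.0]
finger_gap: 0.0096
grip_force: 30.0
```

```bash
python3 -m creep '0 0 0 0.001 0 0 0;0 0 0 0 0 0 0;0 0 0 0 0 0 0'; python3 -m creep '0 0 0 0.0005 0 0 0;0 0 0 0 0 0 0;0 0 0 0 0 0 0';python3 -m creep '0 0 0 0.0005 0 0 0;0 0 0 0 0 0 0;0 0 0 0 0 0 0'
```

```text
t: 8.88
tool_pos: [0.5464, -0.2371, 0.0426]
tool_rot: [-3.141, -0.0, 1.741]
contact_force: [-0.2, 0.5, -4.3]
finger_gap: 0.0096
grip_force: 30.0
t: 9.13
tool_pos: [0.5465, -0.237, 0.0421]
tool_rot: [-3.142, -0.0, 1.741]
contact_force: [-0.7, -0.2, -2.9]
finger_gap: 0.0094
grip_force: 30.0
t: 9.38
tool_pos: [0.5465, -0.2371, 0.0417]
tool_rot: [3.142, 0.0, 1.741]
contact_force: [0.6, 0.2, -3.4]
finger_gap: 0.0096
grip_force: 30.0
```

```bash
python3 -m creep '0 0 0 0.0005 0 0 0;0 0 0 0 0 0 0;0 0 0 0 0 0 0'; python3 -m creep '0 0 0 0.0005 0 0 0;0 0 0 0 0 0 0;0 0 0 0 0 0 0';python3 -m creep '0 0 0 0.0005 0 0 0;0 0 0 0 0 0 0;0 0 0 0 0 0 0'
```

```text
t: 9.63
tool_pos: [0.5466, -0.2371, 0.0417]
tool_rot: [3.141, 0.0, 1.741]
contact_force: [-3.8, 1.9, 6.0]
finger_gap: 0.0098
grip_force: 30.0
t: 9.88
tool_pos: [0.5466, -0.2371, 0.0416]
tool_rot: [3.141, 0.0, 1.741]
contact_force: [-6.0, 4.0, 10.4]
finger_gap: 0.0099
grip_force: 30.0
t: 10.13
tool_pos: [0.5467, -0.2372, 0.0416]
tool_rot: [3.141, 0.0, 1.741]
contact_force: [-9.3, 3.6, 16.2]
finger_gap: 0.0102
grip_force: 30.0
```

The front touches the board at TCP z = 0.0417. I'll take off the down-load, then slide toward the dowels (tool +y).

```bash
python3 -m creep '0 0 0 -0.0006 0 0 0;0 0 0 -0.0006 0 0 0;0 0 0 0 0 0 0;0 0 0 0 0 0 0'; python3 -m creep '0 0 0.001 0 0 0 0;0 0 0.002 0 0 0 0;0 0 0.002 0 0 0 0;0 0 0.002 0 0 0 0;0 0 0.002 0 0 0 0;0 0 0.002 0 0 0 0;0 0 0.001 0 0 0 0;0 0 0 0 0 0 0;0 0 0 0 0 0 0'
python3 - <<'E'
from rig import robot
from h import *
s=robot.observe();print(s["contact_force"],s["moment"])
print("tcp in jig",Rz(-JY)@(s["tool_pos"][:2]-JC))
p,d=robot.camera("wrist");c=robot.calibration("wrist");K,E=c["K"],c["extrinsics"];cv2.imwrite("pics/w3.png",p[:,:,::-1])
W=world(d,K,E);z=W[...,2]
J=(W[...,:2]-JC)@Rz(JY)
f=(abs(z-.031)<.004)&(d>0)&(abs(J[...,0])<.09)&(p.min(-1)>130)&(np.ptp(p.astype(int),-1)<25)
n,l,st,ce=cv2.connectedComponentsWithStats(f.astype(np.uint8));i=1+np.argmax(st[1:,4]);f=l==i;print(st[i])
def edge(pts,a,b): 
    q=np.polyfit(pts[:,a],pts[:,b],1,w=None);r=pts[:,b]-np.polyval(q,pts[:,a]);k=abs(r)<.001;q=np.polyfit(pts[k,a],pts[k,b],1);return q
R=[];T=[]
for v in range(0,480):
    u=np.flatnonzero(f[v]); 
    if len(u)>20: R.append(ray(u[-1]+.5,v,.031,K,E)[:2])
for u in range(0,640):
    v=np.flatnonzero(f[:,u])
    if len(v)>20: T.append(ray(u,v[0]-.5,.031,K,E)[:2])
for nm,P,a,b in(("+x edge",R,1,0),("+y end",T,0,1)):
    P=(np.array(P)-JC)@Rz(JY);q=edge(P[5:-5],a,b);print(nm,"slope deg",np.degrees(np.arctan(q[0])),"at0",q[1],"at .09/-.04",np.polyval(q,[.09,-.04]), len(P))
hi=(z>.022)&(z<.035)&(d>0)&~f&(J[...,0]>.07)&(J[...,0]<.1)&(abs(J[...,1])<.12)
print("dowel",hi.sum(),np.median(J[hi],0) if hi.any() else '')
E
```

```text
t: 10.47
tool_pos: [0.5467, -0.2372, 0.0416]
tool_rot: [3.141, 0.0, 1.741]
contact_force: [-1.0, 1.0, 5.4]
finger_gap: 0.0098
grip_force: 30.0
t: 11.22
tool_pos: [0.5584, -0.2353, 0.0417]
tool_rot: [3.141, 0.001, 1.741]
contact_force: [-2.7, -0.4, 6.2]
finger_gap: 0.0096
grip_force: 30.0
[-2.73735729 -0.44074473  6.20601339] [-0.18026232  0.48831287  0.04084986]
tcp in jig [0.00909332 0.00424169]
[  189    64   248   220 46859]
+x edge slope deg 0.060595773234044775 at0 0.0696336078124967 at .09/-.04 [0.06972879 0.0695913 ] 220
+y end slope deg -0.27495445507202265 at0 0.11124309088489867 at .09/-.04 [0.11081119 0.11143505] 246
dowel 559 [0.08777125 0.08759283]
```

View pics/w3.png

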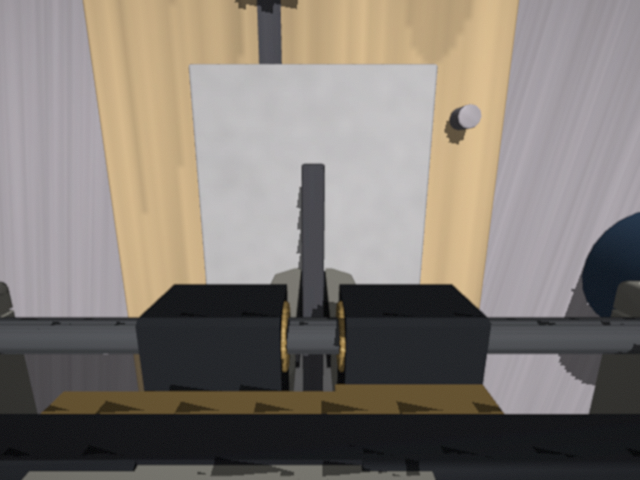

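The front lies flat, and its +x edge is parallel to the jig within about 0.1°. The dowel's top is at (467,117), leaving a gap of 9 to 12 mm. I'll lift slightly and close in.

```bash
python3 -m creep '0 0 0.001 -0.0003 0 0 0;0 0 0.0015 0 0 0 0;0 0 0.0015 0 0 0 0;0 0 0.0015 0 0 0 0;0 0 0.001 0 0 0 0;0 0 0.0005 0 0 0 0;0 0 0.0005 0 0 0 0;0 0 0 0 0 0 0'; python3 -m creep '0 0 0.0005 0 0 0 0;0 0 0.0005 0 0 0 0;0 0 0 0 0 0 0'|grep -E 'pos|force:'; python3 -m creep '0 0 0.0005 0 0 0 0;0 0 0 0 0 0 0;0 0 0 0 0 0 0'|grep -E 'pos|force:'
```

```text
t: 11.93
tool_pos: [0.5658, -0.2337, 0.0417]
tool_rot: [3.142, 0.0, 1.741]
contact_force: [-3.1, -0.5, 4.9]
finger_gap: 0.0095
grip_force: 30.0
tool_pos: [0.5668, -0.2336, 0.0417]
contact_force: [-2.4, -0.7, 5.1]
grip_force: 30.0
tool_pos: [0.5672, -0.2335, 0.0417]
contact_force: [-3.4, -1.0, 4.9]
grip_force: 30.0
```

```bash
cat > o.py <<'E'
from rig import robot
from h import *
s=robot.observe();f=Rz(-JY)@s["contact_force"][:2];p=Rz(-JY)@(s["tool_pos"][:2]-JC)
print("t %.2f jig x %.2f y %.2f z %.2f mm  Fx %.1f Fy %.1f Fz %.1f  Mz %.2f  yaw %.2f rp %s"%(s["t"],*(p*1e3),s["tool_pos"][2]*1e3,*f,s["contact_force"][2],s["moment"][2],np.degrees(s["tool_rot"][2]),np.round(np.degrees(s["tool_rot"][:2]),2)))
E
python3 -m creep '0 0 0.0004 0 0 0 0;0 0 0 0 0 0 0;0 0 0 0 0 0 0'>/dev/null;python3 o.py
python3 -m creep '0 0 0.0004 0 0 0 0;0 0 0 0 0 0 0;0 0 0 0 0 0 0'>/dev/null;python3 o.py
```

```text
t 12.68 jig x 18.41 y 4.56 z 41.66 mm  Fx -3.7 Fy -0.4 Fz 4.8  Mz -0.01  yaw 99.78 rp [180.   0.]
t 12.93 jig x 18.81 y 4.55 z 41.67 mm  Fx -3.0 Fy 0.7 Fz 4.0  Mz 0.00  yaw 99.78 rp [180.  -0.]
```

```bash
python3 -m creep '0 0 0.0004 0 0 0 0;0 0 0 0 0 0 0;0 0 0 0 0 0 0'>/dev/null;python3 o.py
```

```text
t 13.18 jig x 19.20 y 4.55 z 41.64 mm  Fx -2.8 Fy -0.5 Fz 4.7  Mz -0.01  yaw 99.78 rp [-180.   -0.]
```

```bash
python3 -m creep '0 0 0.0004 0 0 0 0;0 0 0 0 0 0 0;0 0 0 0 0 0 0'>/dev/null;python3 o.py;python3 -m creep '0 0 0.0003 0 0 0 0;0 0 0 0 0 0 0;0 0 0 0 0 0 0'>/dev/null;python3 o.py
```

```text
t 13.43 jig x 19.60 y 4.56 z 41.67 mm  Fx -4.2 Fy 0.1 Fz 5.5  Mz 0.03  yaw 99.78 rp [-180.    0.]
t 13.68 jig x 19.91 y 4.53 z 41.72 mm  Fx -4.1 Fy -0.7 Fz 4.8  Mz -0.04  yaw 99.78 rp [180.   0.]
```

```bash
python3 -m creep '0 0 0.0003 0 0 0 0;0 0 0 0 0 0 0;0 0 0 0 0 0 0'>/dev/null;python3 o.py
```

```text
t 13.93 jig x 20.20 y 4.55 z 41.67 mm  Fx -3.5 Fy 0.2 Fz 5.0  Mz -0.04  yaw 99.78 rp [-180.    0.]
```

```bash
python3 -m creep '0 0 0.0004 0 0 0 0;0 0 0 0 0 0 0;0 0 0 0 0 0 0'>/dev/null;python3 o.py;python3 -m creep '0 0 0.0003 0 0 0 0;0 0 0 0 0 0 0;0 0 0 0 0 0 0'>/dev/null;python3 o.py
```

```text
t 14.18 jig x 20.58 y 4.52 z 41.69 mm  Fx -3.7 Fy 0.5 Fz 5.3  Mz -0.04  yaw 99.77 rp [180.   0.]
t 14.43 jig x 20.87 y 4.51 z 41.66 mm  Fx -4.7 Fy 0.7 Fz 5.4  Mz -0.01  yaw 99.77 rp [-180.    0.]
```

```bash
python3 -m creep '0 0 0.0003 0 0 0 0;0 0 0 0 0 0 0;0 0 0 0 0 0 0'>/dev/null;python3 o.py
```

```text
t 14.68 jig x 21.18 y 4.54 z 41.66 mm  Fx -4.3 Fy 0.0 Fz 5.6  Mz 0.03  yaw 99.78 rp [-180.   -0.]
```

```bash
python3 -m creep '0 0 0.0004 -0.0001 0 0 0;0 0 0 0 0 0 0;0 0 0 0 0 0 0'>/dev/null;python3 o.py;python3 -m creep '0 0 0.0003 0 0 0 0;0 0 0 0 0 0 0;0 0 0 0 0 0 0'>/dev/null;python3 o.py
```

```text
t 14.93 jig x 21.62 y 4.56 z 41.68 mm  Fx -3.8 Fy 0.0 Fz 3.0  Mz -0.03  yaw 99.78 rp [-180.   -0.]
t 15.18 jig x 21.90 y 4.56 z 41.66 mm  Fx -3.7 Fy 0.5 Fz 2.5  Mz 0.02  yaw 99.78 rp [-180.   -0.]
```

```bash
python3 -m creep '0 0 0.0003 0 0 0 0;0 0 0 0 0 0 0;0 0 0 0 0 0 0'>/dev/null;python3 o.py
```

```text
t 15.43 jig x 22.04 y 4.56 z 41.68 mm  Fx -4.2 Fy -0.1 Fz 3.1  Mz -0.05  yaw 99.78 rp [-179.98   -0.  ]
```

```bash
python3 -m creep '0 0 0.0003 0 0 0 0;0 0 0 0 0 0 0;0 0 0 0 0 0 0'>/dev/null;python3 o.py
```

```text
t 15.68 jig x 22.07 y 4.54 z 41.67 mm  Fx -7.7 Fy -0.3 Fz 4.6  Mz 0.00  yaw 99.77 rp [-1.7994e+02 -1.0000e-02]
```

```bash
python3 -m creep '0 0 0.0003 0 0 0 0;0 0 0 0 0 0 0;0 0 0 0 0 0 0'>/dev/null;python3 o.py
```

```text
t 15.93 jig x 22.12 y 4.56 z 41.70 mm  Fx -10.8 Fy 0.7 Fz 6.9  Mz 0.05  yaw 99.77 rp [-1.7991e+02 -2.0000e-02]
```

There is contact at jig x = 22.05. Mz is about 0, so both dowels are bearing. I'll ease off slightly and run along the dowels (tool +x).

```bash
python3 -m creep '0 0.0005 -0.0001 -0.0001 0 0 0;0 0.001 0 0 0 0 0;0 0.001 0 0 0 0 0;0 0.001 0 0 0 0 0;0 0.001 0 0 0 0 0;0 0.001 0 0 0 0 0;0 0.0005 0 0 0 0 0;0 0 0 0 0 0 0;0 0 0 0 0 0 0'>/dev/null;python3 o.py
```

```text
t 16.68 jig x 22.10 y 9.99 z 41.67 mm  Fx -7.6 Fy -4.7 Fz 2.8  Mz 0.00  yaw 99.76 rp [-1.7993e+02  5.0000e-02]
```

```bash
python3 -m creep '0 0.0005 -0.0001 0 0 0 0;0 0.001 0 0 0 0 0;0 0.001 0 0 0 0 0;0 0.001 0 0 0 0 0;0 0.001 0 0 0 0 0;0 0.001 0 0 0 0 0;0 0.0005 0 0 0 0 0;0 0 0 0 0 0 0'>/dev/null;python3 o.py
```

```text
t 17.35 jig x 22.11 y 16.06 z 41.69 mm  Fx -7.1 Fy -5.0 Fz 2.7  Mz -0.03  yaw 99.77 rp [-1.7994e+02  5.0000e-02]
```

```bash
python3 -m creep '0 0.0005 0 0 0 0 0;0 0.001 0 0 0 0 0;0 0.001 0 0 0 0 0;0 0.001 0 0 0 0 0;0 0.0005 0 0 0 0 0;0 0 0 0 0 0 0'>/dev/null;python3 o.py; python3 - <<'E'
from rig import robot
from h import *
p,d=robot.camera("wrist");c=robot.calibration("wrist");K,E=c["K"],c["extrinsics"]
cv2.imwrite("pics/w4.png",cv2.resize(p[0:160,180:420,::-1],None,fx=3,fy=3,interpolation=cv2.INTER_CUBIC))
p,d=robot.camera("top");c=robot.calibration("top");np.savez("t4.npz",p=p,d=d,K=c["K"],E=c["extrinsics"])
E
```

```text
t 17.85 jig x 22.09 y 20.06 z 41.67 mm  Fx -7.0 Fy -4.9 Fz 3.1  Mz 0.01  yaw 99.77 rp [-1.7994e+02  5.0000e-02]
```

View pics/w4.png

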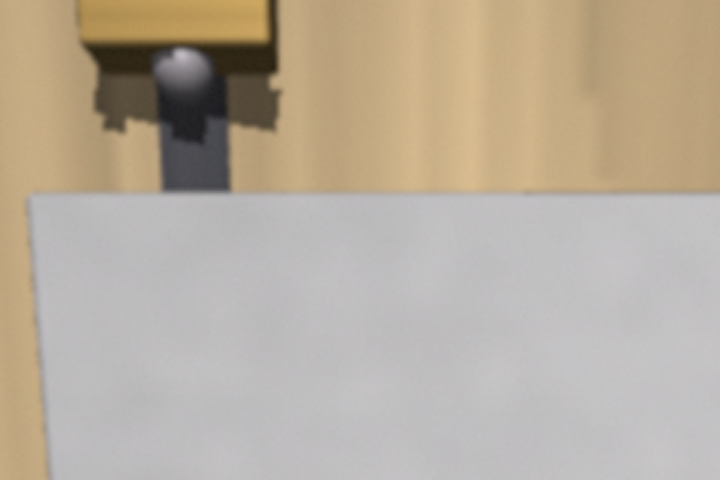

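The nose tip is at about (185,95) in the 3x crop and the front's end is at row 193, so the gap is about 16 mm. I'll slide most of the way and then feel for contact.

```bash
python3 -m creep '0 0.0005 0 0 0 0 0;0 0.001 0 0 0 0 0;0 0.001 0 0 0 0 0;0 0.001 0 0 0 0 0;0 0.001 0 0 0 0 0;0 0.001 0 0 0 0 0;0 0.001 0 0 0 0 0;0 0.001 0 0 0 0 0;0 0.001 0 0 0 0 0;0 0.001 0 0 0 0 0;0 0.001 0 0 0 0 0;0 0.0005 0 0 0 0 0;0 0 0 0 0 0 0'>/dev/null;python3 o.py
```

```text
t 19.03 jig x 22.09 y 31.08 z 41.65 mm  Fx -7.5 Fy -5.0 Fz 2.7  Mz -0.00  yaw 99.77 rp [-1.7994e+02  5.0000e-02]
```

```bash
python3 -m creep '0 0.0004 0 0 0 0 0;0 0.0004 0 0 0 0 0;0 0 0 0 0 0 0'>/dev/null;python3 o.py;python3 -m creep '0 0.0004 0 0 0 0 0;0 0 0 0 0 0 0;0 0 0 0 0 0 0'>/dev/null;python3 o.py
```

```text
t 19.28 jig x 22.10 y 31.84 z 41.67 mm  Fx -7.9 Fy -5.5 Fz 2.4  Mz -0.03  yaw 99.77 rp [-1.7994e+02  5.0000e-02]
t 19.53 jig x 22.08 y 32.20 z 41.67 mm  Fx -7.8 Fy -5.3 Fz 2.8  Mz -0.02  yaw 99.76 rp [-1.7994e+02  5.0000e-02]
```

```bash
python3 -m creep '0 0.0004 0 0 0 0 0;0 0 0 0 0 0 0;0 0 0 0 0 0 0'>/dev/null;python3 o.py;python3 -m creep '0 0.0004 0 0 0 0 0;0 0 0 0 0 0 0;0 0 0 0 0 0 0'>/dev/null;python3 o.py
```

```text
t 19.78 jig x 22.09 y 32.62 z 41.66 mm  Fx -7.7 Fy -6.1 Fz 2.2  Mz -0.03  yaw 99.77 rp [-1.7994e+02  5.0000e-02]
t 20.03 jig x 22.09 y 32.99 z 41.69 mm  Fx -7.0 Fy -5.8 Fz 2.9  Mz -0.04  yaw 99.77 rp [-1.7994e+02  5.0000e-02]
```

```bash
for i in 1; do python3 -m creep '0 0.0004 0 0 0 0 0;0 0.0004 0 0 0 0 0;0 0 0 0 0 0 0'>/dev/null;python3 o.py; done;python3 -m creep '0 0.0004 0 0 0 0 0;0 0 0 0 0 0 0;0 0 0 0 0 0 0'>/dev/null;python3 o.py
```

```text
t 20.28 jig x 22.09 y 33.80 z 41.69 mm  Fx -7.2 Fy -5.4 Fz 2.4  Mz -0.03  yaw 99.76 rp [-1.7995e+02  5.0000e-02]
t 20.53 jig x 22.09 y 34.18 z 41.69 mm  Fx -8.0 Fy -5.4 Fz 2.4  Mz 0.04  yaw 99.76 rp [-1.7995e+02  5.0000e-02]
```

```bash
python3 -m creep '0 0.0004 0 0 0 0 0;0 0 0 0 0 0 0;0 0 0 0 0 0 0'>/dev/null;python3 o.py
```

```text
t 20.78 jig x 22.12 y 34.58 z 41.72 mm  Fx -7.8 Fy -5.2 Fz 2.9  Mz -0.00  yaw 99.76 rp [-1.7995e+02  5.0000e-02]
```

```bash
python3 -m creep '0 0.0004 0 0 0 0 0;0 0 0 0 0 0 0;0 0 0 0 0 0 0'>/dev/null;python3 o.py
```

```text
t 21.03 jig x 22.09 y 34.99 z 41.68 mm  Fx -6.9 Fy -4.8 Fz 2.6  Mz -0.01  yaw 99.77 rp [-1.7994e+02  5.0000e-02]
```

```bash
python3 -m creep '0 0.0004 0 0 0 0 0;0 0.0004 0 0 0 0 0;0 0 0 0 0 0 0'>/dev/null;python3 o.py
```

```text
t 21.28 jig x 22.12 y 35.64 z 41.72 mm  Fx -6.7 Fy -7.2 Fz 2.4  Mz -0.01  yaw 99.76 rp [-1.7995e+02  7.0000e-02]
```

```bash
python3 -m creep '0 0.0004 0 0 0 0 0;0 0 0 0 0 0 0;0 0 0 0 0 0 0'>/dev/null;python3 o.py
```

```text
t 21.53 jig x 22.11 y 35.78 z 41.68 mm  Fx -6.5 Fy -8.1 Fz 1.2  Mz -0.06  yaw 99.76 rp [-1.7995e+02  1.0000e-01]
```

```bash
python3 -m creep '0 0.0004 0 0 0 0 0;0 0 0 0 0 0 0;0 0 0 0 0 0 0'>/dev/null;python3 o.py
```

```text
t 21.78 jig x 22.11 y 35.90 z 41.71 mm  Fx -7.1 Fy -11.3 Fz 1.3  Mz -0.04  yaw 99.75 rp [-1.7996e+02  1.3000e-01]
```

```bash
python3 -m creep '0 0.0004 0 0 0 0 0;0 0 0 0 0 0 0;0 0 0 0 0 0 0'>/dev/null;python3 o.py
```

```text
t 22.03 jig x 22.11 y 36.00 z 41.79 mm  Fx -6.1 Fy -13.5 Fz -0.3  Mz -0.03  yaw 99.75 rp [-1.7997e+02  1.6000e-01]
```

The nose makes contact at jig y = 35.6. Of the Fy reading, about 5 N is sliding friction, leaving about 8 N on the nose. The nose's moment shifts load onto the right dowel, so I'll add a tiny yaw toward the left dowel, ease off in y, and add a little in x and z.

```bash
python3 -m creep '0 -0.0001 0.0001 0.0001 0 0 0.1;0 0 0 0 0 0 0;0 0 0 0 0 0 0'>/dev/null;python3 o.py
```

```text
t 22.28 jig x 22.16 y 36.01 z 41.79 mm  Fx -7.2 Fy -12.3 Fz 1.7  Mz 0.05  yaw 99.65 rp [-1.7996e+02  1.5000e-01]
```

```bash
python3 -m creep '0 0 0 0 0 0 0.1;0 0 0 0 0 0 0;0 0 0 0 0 0 0'>/dev/null;python3 o.py
```

```text
t 22.53 jig x 22.15 y 35.98 z 41.78 mm  Fx -8.0 Fy -13.3 Fz 2.1  Mz 0.06  yaw 99.55 rp [-1.7996e+02  1.5000e-01]
```

```bash
python3 -m creep '0 -0.0002 -0.0001 0 0 0 0.1;0 0 0 0 0 0 0;0 0 0 0 0 0 0;0 0 0 0 0 0 0'>/dev/null;python3 o.py;python3 -m creep '0 0 0 0 0 0 0;0 0 0 0 0 0 0;0 0 0 0 0 0 0;0 0 0 0 0 0 0;0 0 0 0 0 0 0;0 0 0 0 0 0 0'>/dev/null;python3 o.py
```

```text
t 22.87 jig x 22.13 y 35.98 z 41.76 mm  Fx -6.9 Fy -9.2 Fz 1.3  Mz 0.09  yaw 99.46 rp [-1.7996e+02  1.3000e-01]
t 23.37 jig x 22.14 y 35.97 z 41.76 mm  Fx -7.5 Fy -10.2 Fz 1.0  Mz 0.09  yaw 99.46 rp [-1.7996e+02  1.3000e-01]
```

```bash
python3 -m creep '0 0 0 0 0 0 0;0 0 0 0 0 0 0;0 0 0 0 0 0 0;0 0 0 0 0 0 0;0 0 0 0 0 0 0;0 0 0 0 0 0 0;0 0 0 0 0 0 0;0 0 0 0 0 0 0'>/dev/null;python3 o.py
```

```text
t 24.03 jig x 22.12 y 35.99 z 41.71 mm  Fx -7.6 Fy -10.5 Fz 3.1  Mz 0.04  yaw 99.46 rp [-1.7996e+02  1.3000e-01]
```

The hold is done: Fx is about 7.5 N, the nose about 6 N, and the vertical load is light. I'll release, then retreat upward.

```bash
python3 -m creep '0.4 0 0 0 0 0 0;0.4 0 0 0 0 0 0;0.4 0 0 0 0 0 0;0.4 0 0 0 0 0 0;0.4 0 0 0 0 0 0;0.4 0 0 0 0 0 0;0.4 0 0 0 0 0 0;0.4 0 0 0 0 0 0';python3 o.py
```

```text
t: 24.7
tool_pos: [0.5662, -0.2004, 0.0417]
tool_rot: [3.142, -0.0, 1.736]
contact_force: [-0.8, 0.1, 0.1]
finger_gap: 0.0372
grip_force: 0.0
t 24.70 jig x 22.61 y 37.29 z 41.72 mm  Fx -0.7 Fy 0.3 Fz 0.1  Mz 0.02  yaw 99.48 rp [180.  -0.]
```

```bash
python3 -m creep '0.4 0 0 -0.005 0 0 0;0.4 0 0 -0.015 0 0 0;0.4 0 0 -0.02 0 0 0;0.4 0 0 -0.02 0 0 0;0.4 0 0 -0.02 0 0 0;0.4 0 0 -0.02 0 0 0;0.4 -0.02 0 -0.02 0 0 0;0.4 -0.02 0 -0.01 0 0 0;0.4 -0.02 0 0 0 0 0;0.4 0 0 0 0 0 0;0.4 0 0 0 0 0 0'|head -3
python3 - <<'E'
from rig import robot
from h import *
p,d=robot.camera("wrist");c=robot.calibration("wrist");K,E=c["K"],c["extrinsics"]
cv2.imwrite("pics/w5.png",p[:,:,::-1])
W=world(d,K,E);z=W[...,2];J=(W[...,:2]-JC)@Rz(JY)
f=(abs(z-.031)<.005)&(d>0)&(abs(J[...,0])<.1)&(p.min(-1)>130)&(np.ptp(p.astype(int),-1)<25)
n,l,st,ce=cv2.connectedComponentsWithStats(f.astype(np.uint8));i=1+np.argmax(st[1:,4]);f=l==i
R=[];
for v in range(480):
    u=np.flatnonzero(f[v])
    if len(u)>20: R.append(ray(u[-1]+.5,v,.031,K,E)[:2])
P=((np.array(R)-JC)@Rz(JY))[8:-8];q=np.polyfit(P[:,1],P[:,0],1);k=abs(P[:,0]-np.polyval(q,P[:,1]))<.0008;q=np.polyfit(P[k,1],P[k,0],1)
print("slope",np.degrees(np.arctan(q[0])),"x at dowels",np.polyval(q,[.09,-.04]))
E
```

```text
t: 25.62
tool_pos: [0.5759, -0.2602, 0.1718]
tool_rot: [-3.141, -0.0, 1.735]
slope -0.09156231228343241 x at dowels [0.08298267 0.08319042]
```

View pics/w5.png

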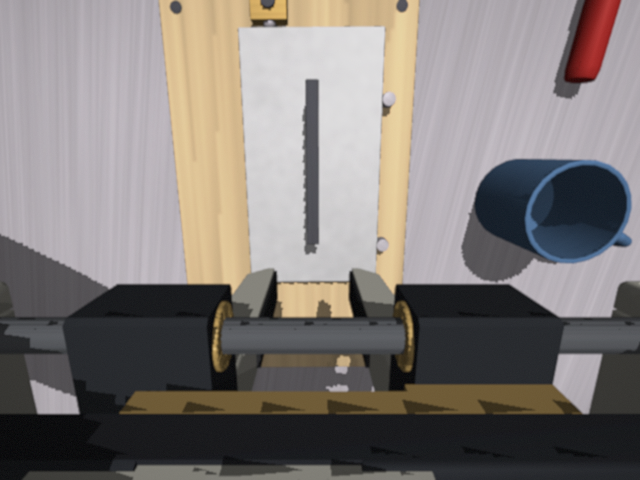

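The view shows the front's right edge against both dowels at (389,99) and (381,244), and its end against the nose at (268,22). The mug and the screwdriver are undisturbed.

```bash
python3 -c "
from rig import robot
print(robot.job_done())"
```

```text
the job is handed in; nothing more can be done
None
```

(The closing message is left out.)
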